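# Catch the quick thread of the mixer's hand nut, run it home and start the mixer

## Task

The black hand nut on the inclined shaft of the tube mixer has only been set on top of its thread. Turn it backward (counterclockwise, seen looking at its bar end) until it drops into the thread start, then turn it forward (clockwise) until it is fully home on the disc. Then press the start plunger on the mixer's side pod all the way down, let it spring back, and leave the mortar, jar and beaker where they stand.

Things in the scene. Friction and masses are not known exactly. Their poses are not given: they have to be found in the camera images.
- mixer: Tube mixer fixed to the bench: white base 180 x 160 mm, 48 mm high, with an equally high pod on its right (its -y) for the start plunger. A motor housing on it carries a 156 mm aluminium disc on a shaft that leans 30 degrees from vertical to the mixer's front (-x), which faces the robot within 0.35 rad. Origin: at bench height, plumb below the disc's centre.
- head: Inclined part of the mixer. Origin: centre of the disc's upper face, 128 mm above the bench; z = shaft axis, pointing up and toward the mixer's front, 30 degrees from vertical; y = the mixer's y. A seat boss rises 4 mm above the origin; four glass vials stand up to 36 mm above the disc, 60 mm from the axis.
- nut_grip (a point): Grip point of the black captive hand nut (0.24 kg), on the shaft axis in the middle of its grip bar: 86 mm long (point x; head x when nut_turn is 0), 16 thick, 34 high, top 12 mm beyond the point (point z = head z). 22 mm below the point is the hub's top; hub 56 mm wide, 50 high. Point is 100 mm from the disc's face at the start, 76 with the nut home. The nut falls by its own weight when let go.
- nut_turn (a joint): Turn of the nut, rad; grows forward (clockwise facing its bar end). 0: lugs in the middle of the thread's start gaps. Starts at 0.6 to 2.2 on the crown; stops block it at 2.3 forward and, just past the gap, at -0.05 backward. Once dropped it runs down 15 mm per 3.14 rad forward, touches the seat at about 2.9, is tight at about 3.4. Friction (0.03 N m) keeps it where it is left.
- nut_drop (a joint): How far the nut has come down the shaft, m: 0 resting on the crown, 0.010 dropped into the thread start, 0.024 home on the disc's seat.
- plunger (a joint): Start plunger, m pressed down: 0 up, 0.012 at its stop. Vertical spring plunger with a black mushroom head, 44 mm across; it needs 2.5 N to start and 7 N at its stop, and springs back.
- plunger_top (a point): Middle of the plunger head's top face, which lies 83 mm above the bench when up; z up. It stands 160 mm to the mixer's right of the shaft's foot.
- mortar: Bystander: grey-brown mortar, 80 mm across, 25 mm high, loose on the bench; origin at the middle of its underside.
- jar: Bystander: small white jar with white cap, 45 mm across, 56 mm high, loose; origin at the middle of its underside.
- beaker: Bystander: clear beaker, 52 mm across, 70 mm high, loose; origin at the middle of its underside.

How it is judged:
By the outcome, as a careful person would: the job done as asked, in the order asked, and still so for the second after the job is handed in, with the robot touching nothing.
It also fails if it takes over 72 s, if anything falls off the work surface, if the arm or the gripper's body presses on something with over 40 N, if the wrist force passes 120 N, or if a joint passes its speed limit or range.

## Robot

A 6-joint arm with a two-finger parallel gripper is mounted at the origin on a cart in front of the work surface, level with it; the furniture and walls round the work are solid. World frame = base frame: x ahead of the robot, y to its left, z up, the work surface at z = 0. Lengths are in m, angles in rad, forces in N, time in s.
With the tool pointing down it reaches from about 0.35 to 0.925 m from the base axis. Payload 6.4 kg.
Tool frame: the origin (TCP) lies midway between the tips of the shut fingers; the grasp point (between the pads) lies 19 mm behind it; z points along the fingers, y is the line along which they close (so a half turn about z gives the same grasp; the last joint's range is limited). The gripper opens to 94 mm and grips with 3 to 60 N. Pads are 16 mm wide; open, the fingers measure 119 mm over their backs; the gripper's body (75 mm by 177 mm) begins 78 mm behind the grasp point.
Start: joints at [-1.316, 0.245, 1.558, -0, 1.339, -0.174], TCP at [0.27, -0.591, 0.205] pointing down, gripper open.
Joint ranges: [-3.13, 3.13], [-1.02, 2.26], [0.13, 2.54], [-0.95, 4.09], [0.21, 2.88], [-2.74, 2.74]. Speed limits (rad/s): [2.57, 2.57, 3.14, 3.14, 3.14, 3.14].

## Interface

Orientations are given as a unit quaternion [x, y, z, w].
In Python, from workcell import r, eyes gives the robot as it stands.
- The arm moves only by the shell command python3 -m crank 'ROWS' [FORCE]. ROWS is JSON, a list of rows, each a list of 7 numbers: the finger opening in cm, from 0 to 9.4, then the shift along the world's x, y, z in cm, then the turn, a rotation vector about the world's x, y, z in rad. A call has 1 to 10 rows; each row shifts and turns the commanded pose from where the row before left it; what a row does not reach is not made up. A row lasts 1/8 s, in which the tool goes at most 62.5 mm and 10.7 degrees, less where a joint would pass 70% of its speed; a pose out of reach is approached as far as the arm can. A call with a gripper value outside its range is refused whole. The fingers move at their own pace and stop on an object; FORCE is the grip in N (left out, the last holds). Time passes only in rows, so rows that do not move let the fingers close. It gives the time, the measured TCP pose, the force, the opening and the grip force at its end, in the units of the state.
- r.get_obs(): the state, without advancing time (a new reading comes with each control period).
- eyes.capture(name): name is "side" or "top" or "wrist"; returns the picture (400x640x3 uint8, blue, green, red); there is no depth.
- eyes.calibration(name): a dict with "intrinsics" (3x3 intrinsics, pixels), "xyz" and "orientation" of the camera in the world; the wrist camera has in their place "mount" (4x4, takes a point from camera to tool coordinates, whose origin is the TCP and whose axes are the flange's). Camera axes: x right, y down, z forward; pixel columns grow to the right and rows downward; lengths in m; the calibration is good to about 2 mm. A picture is of the moment at which its call begins: read the wrist's pose just before it. calibration takes no time and is no camera call.
- r.finish_job(): hands the job in; it is judged then, once.
The state is a dict: "clock": time; "joint_pos": joint angles; "qvel": joint speeds; "tau": joint torques, N m; "tool_pos": TCP position; "tool_rot": TCP orientation; "ft_force": force on the tool from outside, world axes, zero at the start; "torque": the same for the moment, N m; "grip_width": finger opening in m; "finger_force": force on a finger pad.
Only numpy, scipy, OpenCV 4.12 (cv2) and the standard library are available. Lean on these libraries where they do the work, as an engineer would, in place of code of your own. Each camera call takes 0.05 s, during which the arm holds its last target. There are 200 camera calls.

## Working session

There is one attempt and no reset: what is moved stays moved. The work goes in short steps, Python scripts to look and compute and a shell command to move; the robot and the scene stay as the last step left them, time stands still between calls to the robot, and variables do not carry over. Pictures are saved under pics/ and viewed, at most 10 in all, crops included, and the job is handed in when it is done.

```bash
mkdir -p pics; ls
python3 - <<'E'
from workcell import r, eyes
import cv2, numpy as np
a=eyes.capture("side"); b=eyes.capture("top")
cv2.imwrite("pics/side0.png",a); cv2.imwrite("pics/top0.png",b)
for n in ("side","top","wrist"): print(n,eyes.calibration(n))
print(r.get_obs())
E
```

```text
pics
side {'intrinsics': array([[514.91845174,   0.        , 325.16972136],
       [  0.        , 514.91845174, 197.68402343],
       [  0.        ,   0.        ,   1.        ]]), 'xyz': array([0.4708438 , 1.06707602, 0.90204422]), 'orientation': array([-7.57263662e-04,  8.81795290e-01, -4.71443411e-01,  1.33268284e-02])}
top {'intrinsics': array([[438.45148363,   0.        , 312.88819501],
       [  0.        , 438.45148363, 195.24648873],
       [  0.        ,   0.        ,   1.        ]]), 'xyz': array([ 0.3318811 , -0.06741599,  1.41887372]), 'orientation': array([ 0.7075843 , -0.70285042,  0.04880233, -0.05425942])}
wrist {'intrinsics': array([[324.62727414,   0.        , 318.56130705],
       [  0.        , 324.62727414, 196.81960493],
       [  0.        ,   0.        ,   1.        ]]), 'mount': array([[ 2.06933398e-04, -9.68755396e-01, -2.48018024e-01,
         7.15992737e-02],
       [ 9.99999432e-01, -5.89592448e-05,  1.06464184e-03,
         1.27894194e-03],
       [-1.04600049e-03, -2.48018104e-01,  9.68754833e-01,
        -1.78920898e-01],
       [ 0.00000000e+00,  0.00000000e+00,  0.00000000e+00,
         1.00000000e+00]])}
{'clock': 0.1, 'joint_pos': array([-1.31610798e+00,  2.45739085e-01,  1.55889426e+00, -2.59803141e-05,
        1.33872788e+00, -1.74058383e-01]), 'qvel': array([-0.00123852, -0.00126908, -0.00110879, -0.0002845 , -0.0002198 ,
        0.00160486]), 'tau': array([ 4.86732533e-04, -4.16914129e+01, -3.15524769e+01,  6.86587323e-02,
        3.09936830e-02, -5.03794126e-05]), 'tool_pos': array([ 0.27010701, -0.59061158,  0.20445771]), 'tool_rot': array([ 9.77108873e-01,  2.12738025e-01, -4.82693974e-05, -8.83059794e-04]), 'ft_force': array([ 0.82024701,  0.19006939, -0.29636425]), 'torque': array([0.010399  , 0.00378844, 0.0211714 ]), 'finger_force': 0.0, 'grip_width': 0.09429219428131463}
```

Run:
```python
import cv2, numpy as np
a=cv2.imread("pics/side0.png");b=cv2.imread("pics/top0.png")
cv2.imwrite("pics/both0.png",cv2.resize(np.vstack([a,b]),(480,600),interpolation=3))
```

```text
(no output)
```

View pics/both0.png

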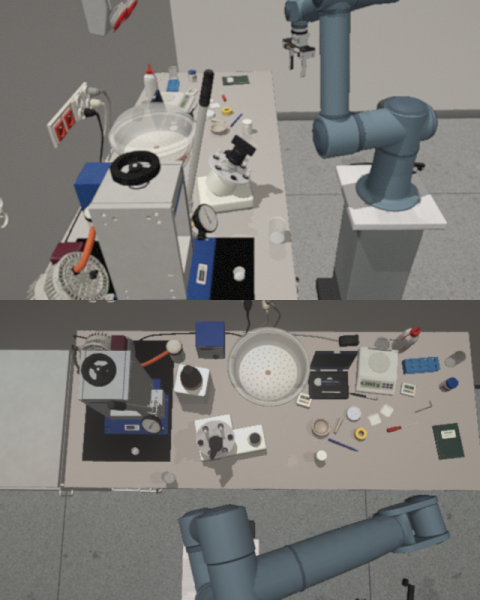

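The pictures show the mixer at about (290,185) px in the top view, with the pod and plunger to its right at (340,185). In the side view it is at about (300,230). I'll enlarge both.

Run:
```python
import cv2, numpy as np
a=cv2.imread("pics/side0.png");b=cv2.imread("pics/top0.png")
t=cv2.resize(b[145:225,250:370],None,fx=6.66,fy=6.66,interpolation=cv2.INTER_CUBIC)[:532,:799]
cv2.imwrite("pics/topc.png",t)
cv2.imwrite("pics/sidec.png",cv2.resize(a[170:290,250:370],None,fx=5,fy=5,interpolation=cv2.INTER_CUBIC))
```

```text
(no output)
```

View pics/topc.png

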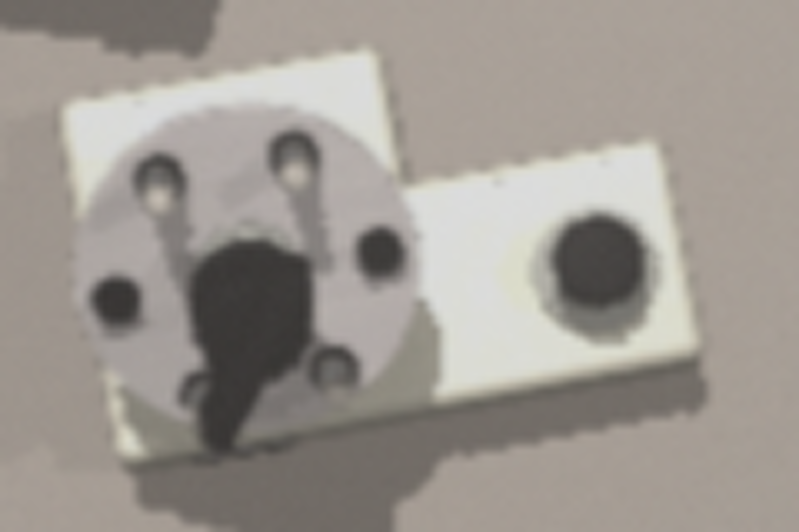

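View pics/sidec.png

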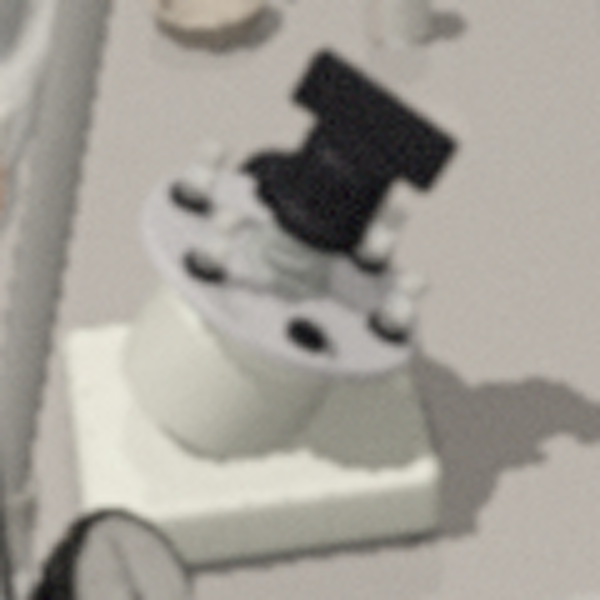

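The top crop shows the disc ellipse centred at about (248,265) and the plunger head at (600,260), with the bar's lower end near (222,445). In the side crop the bar's corners are (325,48), (458,145), (425,190) and (297,97). Next I fit the mixer pose and the nut's turn.

```bash
cat > h.py <<'E'
from workcell import r, eyes
import cv2, numpy as np
from scipy.spatial.transform import Rotation as R
from scipy.optimize import least_squares
def proj(n,P):
    c=eyes.calibration(n); q=(np.atleast_2d(P)-c["xyz"])@R.from_quat(c["orientation"]).as_matrix()
    u=q@c["intrinsics"].T; return u[:,:2]/u[:,2:]
def mix(p): # x,y,yaw -> head rotation, head origin, mixer rotation
    M=R.from_euler("z",p[2]).as_matrix(); H=M@R.from_euler("y",-np.pi/6).as_matrix()
    return H,np.array([p[0],p[1],.128]),M
def bar(p,th,d=.100):
    H,o,_=mix(p); N=H@R.from_euler("z",-th).as_matrix()
    C=np.array([[sx*.043,sy*.008,z] for z in(.012,-.022) for sx in(1,-1) for sy in(1,-1)])
    return o+H[:,2]*d+C@N.T
E
cat > fit.py <<'E'
from h import *
tc=lambda u,v:np.array([250+u/6.66-.5,145+v/6.66-.5]); sc=lambda u,v:np.array([250+u/5-.5,170+v/5-.5])
ph=np.arange(0,6.28,.02)
def f(p):
    H,o,M=mix(p); pl=np.array([p[0],p[1],.083])-M[:,1]*.16
    rim=o+.078*(np.outer(np.cos(ph),H[:,0])+np.outer(np.sin(ph),H[:,1]))
    e=[]
    q=proj("top",rim); e+=[*(q.min(0)-tc(73,100)),q[:,0].max()-tc(422,0)[0]]
    q=proj("side",rim); e+=[q[:,0].min()-sc(140,0)[0],q[:,0].max()-sc(415,0)[0],q[:,1].max()-sc(0,377)[1]]
    hd=pl+.022*(np.outer(np.cos(ph),M[:,0])+np.outer(np.sin(ph),M[:,1])); q=proj("top",hd)
    e+=list(q.min(0)-tc(552,212))+list(q.max(0)-tc(647,310)); return np.array(e)
s=least_squares(f,[.4,.05,0]); p=s.x; print(p,np.round(s.fun,1))
S=np.array([sc(325,48),sc(458,145),sc(425,190),sc(297,97)])
for th in np.arange(.5,2.4,.1):
    b=proj("side",bar(p,th)); t=proj("top",bar(p,th))
    d=np.linalg.norm(S[:,None]-b,axis=2).min(1); print(round(th,1),np.round(d,1),d.sum().round(1), np.round((t.max(0)-[249.5,144.5])*6.66))
H,o,M=mix(p); print("axis",H[:,2],"grip",o+H[:,2]*.1,"plunger",[p[0],p[1],.083]-M[:,1]*.16)
E
python3 fit.py
```

```text
[0.55293489 0.02139472 0.07415622] [ 0.2  0.1  0.   0.  -0.1  0.1 -0.1  0.3 -0.1 -0.3]
0.5 [1.1 1.  1.9 1.4] 5.4 [302. 455.]
0.6 [1.2 1.2 2.4 0.6] 5.5 [311. 453.]
0.7 [2.  1.7 3.1 1. ] 7.7 [318. 449.]
0.8 [1.4 2.3 3.7 2. ] 9.4 [325. 444.]
0.9 [1.  3.  4.4 1.1] 9.6 [331. 439.]
1.0 [1.4 3.9 5.2 0.6] 11.0 [336. 433.]
1.1 [2.3 4.8 6.  1.3] 14.3 [340. 426.]
1.2 [3.4 5.8 6.2 2.4] 17.8 [343. 418.]
1.3 [4.6 6.9 6.1 3.7] 21.2 [346. 410.]
1.4 [5.9 8.1 6.4 5. ] 25.4 [347. 402.]
1.5 [7.3 9.5 7.1 6.5] 30.3 [347. 393.]
1.6 [ 8.8 10.9  8.2  8. ] 35.8 [346. 383.]
1.7 [10.3 12.4  9.5  9.5] 41.8 [346. 385.]
1.8 [11.9 14.  11.1 11.1] 48.0 [347. 394.]
1.9 [13.5 14.9 12.8 12.4] 53.5 [347. 403.]
2.0 [15.1 13.3 13.4 10.6] 52.4 [345. 411.]
2.1 [13.6 11.9 11.9  8.8] 46.2 [343. 419.]
2.2 [12.3 10.6 10.4  7.3] 40.5 [340. 427.]
2.3 [11.   9.5  8.9  5.8] 35.3 [335. 434.]
axis [-0.49862584 -0.03704414  0.8660254 ] grip [0.5030723  0.0176903  0.21460254] plunger [ 0.56478901 -0.13816555  0.083     ]
```

```bash
cat >> h.py <<'E'
P=np.array([.55293,.02139,.07416])
def goal(th,back,p=P,d=.1):
    """tool pose: z=-h, y perpendicular to bar (heading +); TCP 'back' m above grip point"""
    H,o,_=mix(p); h=H[:,2]; b=H@R.from_euler("z",-th).as_matrix()[:,0]
    y=np.cross(h,b); z=-h; return o+h*(d+back),R.from_matrix(np.c_[np.cross(y,z),y,z])
def delta(th,back,p=P,d=.1):
    s=r.get_obs(); pos,Q=goal(th,back,p,d)
    return (pos-s["tool_pos"])*100,(Q*R.from_quat(s["tool_rot"]).inv()).as_rotvec()
E
python3 - <<'E'
from h import *
d,w=delta(.6,.1); print(d,w,np.linalg.norm(w),w/14)
E
```

```text
[18.30978517 60.45923788  9.67473745] [-0.54711682 -0.33834056  2.12745003] 2.222578406516137 [-0.03907977 -0.02416718  0.15196072]
```

```bash
python3 -m crank '[[6,0.5,1,4,-0.039,-0.024,0.152],[6,1,4,2,-0.039,-0.024,0.152],[6,1.4,4.6,1,-0.039,-0.024,0.152],[6,1.4,4.6,0.5,-0.039,-0.024,0.152],[6,1.4,4.6,0.5,-0.039,-0.024,0.152],[6,1.4,4.6,0.5,-0.039,-0.024,0.152],[6,1.4,4.6,0.5,-0.039,-0.024,0.152],[6,1.4,4.6,0.5,-0.039,-0.024,0.152],[6,1.4,4.6,0.2,-0.039,-0.024,0.152],[6,1.4,4.6,0,-0.039,-0.024,0.152]]'
python3 -m crank '[[6,1.4,4.6,0,-0.039,-0.024,0.152],[6,1.4,4.6,0,-0.039,-0.024,0.152],[6,1.4,4.6,0,-0.039,-0.024,0.152],[6,1.4,4.4,0,-0.039,-0.024,0.152],[6,0,0,0,0,0,0],[6,0,0,0,0,0,0]]'
python3 - <<'E'
from h import *
s=r.get_obs(); print(s["joint_pos"],delta(.6,.1))
np.savez("w1.npz",p=s["tool_pos"],q=s["tool_rot"]); cv2.imwrite("pics/w1.png",eyes.capture("wrist"))
E
```

```text
clock: 1.35
tool_pos: [0.3973, -0.1716, 0.3024]
tool_rot: [0.538, 0.817, 0.068, 0.195]
ft_force: [0.0, 0.2, 0.1]
grip_width: 0.0596
finger_force: 0.0
clock: 2.1
tool_pos: [0.4531, 0.0084, 0.3022]
tool_rot: [0.251, 0.933, 0.085, 0.244]
ft_force: [0.8, -0.2, 0.5]
grip_width: 0.0598
finger_force: 0.0
[-0.37294715 -0.72438868  2.25450511  0.23904231  1.14358134 -1.46467449] (array([ 0.01488543,  0.5530832 , -0.09765488]), array([ 6.03770597e-06, -1.27745082e-03,  6.20266649e-04]))
```

View pics/w1.png

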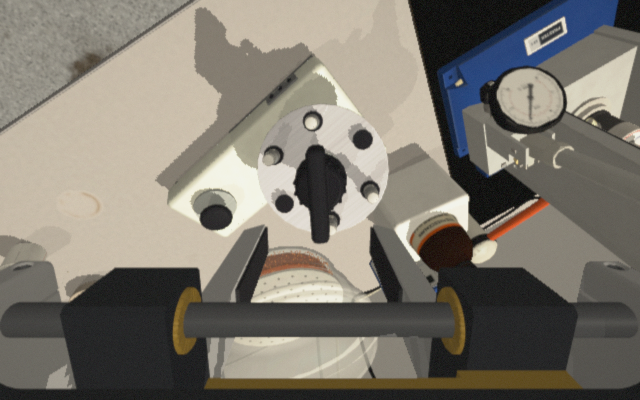

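The wrist view shows the bar running nearly vertical from about (316,147) to (320,241), with the disc centred near (323,168). I'll compare this with the model's projection.

```bash
cat >> h.py <<'E'
def projw(Pw,pos,quat):
    c=eyes.calibration("wrist"); T=np.linalg.inv(c["mount"])
    q=(np.atleast_2d(Pw)-pos)@R.from_quat(quat).as_matrix(); q=q@T[:3,:3].T+T[:3,3]
    u=q@c["intrinsics"].T; return u[:,:2]/u[:,2:]
E
python3 - <<'E'
from h import *
w=np.load("w1.npz"); im=cv2.imread("pics/w1.png")
H,o,_=mix(P); a=np.arange(0,6.3,.1)
big=cv2.resize(im[90:255,230:400],None,fx=3.5,fy=3.5,interpolation=2)
def dr(pts,col):
    cv2.polylines(big,[np.int32((pts-[229.5,89.5])*3.5)],True,col,1)
dr(projw(o+.078*(np.outer(np.cos(a),H[:,0])+np.outer(np.sin(a),H[:,1])),w["p"],w["q"]),(0,0,255))
for th,c in((.6,(0,255,0)),(.7,(255,0,255))): 
    q=projw(bar(P,th),w["p"],w["q"])[[0,1,3,2]]; dr(q,c); print(th,q.round(1).tolist())
cv2.imwrite("pics/w1o.png",big)
E
```

```text
0.6 [[334.0, 243.0], [316.0, 243.0], [315.8, 145.0], [335.3, 145.0]]
0.7 [[329.1, 243.6], [311.1, 241.9], [321.0, 144.3], [340.5, 146.2]]
```

View pics/w1o.png

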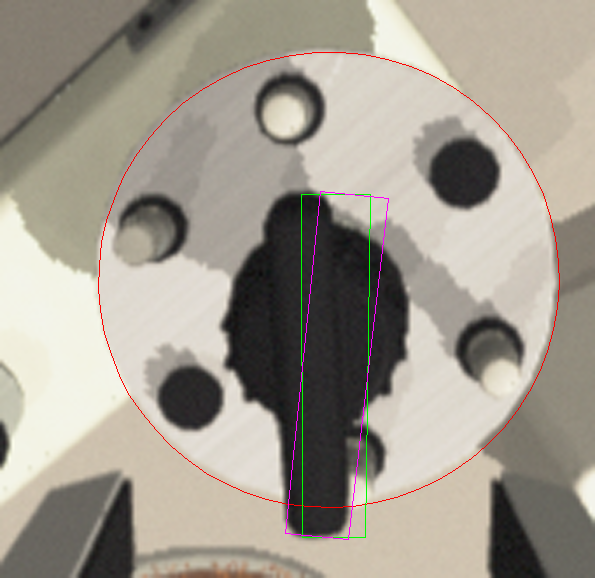

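The disc matches the model but the bar sits about 6.5 mm to the left of it. That suggests my yaw is wrong, because "shaft's foot" is probably not plumb below the disc centre. I'll refit with the base edges and leave the plunger's x offset free.

```bash
cat > fit2.py <<'E'
from h import *
tc=lambda u,v:np.array([250+u/6.66-.5,145+v/6.66-.5]); sc=lambda u,v:np.array([250+u/5-.5,170+v/5-.5]); wc=lambda u,v:np.array([230+u/3.5-.5,90+v/3.5-.5])
ph=np.arange(0,6.28,.02); w=np.load("w1.npz")
def f(v):
    p=v[:3];th=v[3]; H,o,M=mix(p); pl=np.array([p[0],p[1],.083])-M[:,1]*.16+M[:,0]*v[4]
    rim=o+.078*(np.outer(np.cos(ph),H[:,0])+np.outer(np.sin(ph),H[:,1])); e=[]
    q=proj("top",rim); e+=[*(q.min(0)-tc(73,100)),q[:,0].max()-tc(422,0)[0]]
    q=proj("side",rim); e+=[q[:,0].min()-sc(140,0)[0],q[:,0].max()-sc(415,0)[0],q[:,1].max()-sc(0,377)[1]]
    hd=pl+.022*(np.outer(np.cos(ph),M[:,0])+np.outer(np.sin(ph),M[:,1])); q=proj("top",hd)
    e+=list(q.min(0)-tc(552,212))+list(q.max(0)-tc(647,310))
    c=np.array([p[0],p[1],.048])+M[:,0]*v[5]; ln=proj("top",[c+M[:,1]*.1,c-M[:,1]*.2]); d=ln[1]-ln[0]   # edge direction (back, pod)
    for a,b in (((62,103),(372,50)),((408,187),(655,142)),((130,462),(697,352))):
        g=tc(*b)-tc(*a); e.append(np.cross(d,g)/np.linalg.norm(d))
    wo=v[6:8]  # wrist camera pixel offset
    b=projw(bar(p,th),w["p"],w["q"])[:4]+wo; e+=list(.5*(b[[0,1]].mean(0)-wc(317,537)))+list(.5*(b[[2,3]].mean(0)-wc(298,193)))
    q=projw(o,w["p"],w["q"])[0]+wo; e+=list(.5*(q-wc(327,281)))
    e+=list(wo*.3)+[v[5]*0]
    return np.array(e)
s=least_squares(f,[.55,.02,.1,.6,0.03,0,0,0],x_scale=[.1,.1,.1,.1,.1,.1,1,1]); v=s.x; print(v.round(4),np.round(s.fun,1))
H,o,M=mix(v); print("axis",H[:,2],"grip",o+H[:,2]*.1,"plunger",[v[0],v[1],.083]-M[:,1]*.16+M[:,0]*v[4])
b=proj("side",bar(v[:3],v[3]));S=np.array([sc(325,48),sc(458,145),sc(425,190),sc(297,97)])
print("side bar resid",np.linalg.norm(S[:,None]-b,axis=2).min(1))
print(delta(v[3],.1,v[:3]))
E
python3 -W ignore fit2.py
```

```text
[ 0.5522  0.022   0.1764  0.634  -0.0157 -1.2478 -1.7881 -2.4402] [-0.1  0.3 -0.2  0.3  0.3 -0.8 -0.   0.3 -0.  -0.3  0.8  0.2 -0.5  0.4
 -0.1  0.4  0.7 -0.5 -0.1 -0.5 -0.7 -0. ]
axis [-0.4922441  -0.08772541  0.8660254 ] grip [0.50294999 0.01321652 0.21460254] plunger [ 0.56475628 -0.13828965  0.083     ]
side bar resid [1.65825977 1.17988995 1.28982957 1.25962431]
(array([ 0.0596454 , -0.35395872, -0.11085709]), array([0.01699571, 0.00111317, 0.07432361]))
```

```bash
sed -i 's/M\[:,0\]\*v\[5\]; ln/M[:,0]*0; ln/' fit2.py; python3 -W ignore fit2.py
```

```text
[ 0.5522  0.0223  0.1931  0.6495 -0.0185 -2.3896 -1.5696 -2.6356] [-0.3  0.3 -0.4  0.2  0.3 -0.9 -0.   0.4 -0.1 -0.3  0.7  0.2 -0.6  0.3
 -0.1  0.3  0.8 -0.3 -0.3 -0.5 -0.8 -0. ]
axis [-0.49070245 -0.09597448  0.8660254 ] grip [0.50308465 0.0127495  0.21460254] plunger [ 0.56474076 -0.13822302  0.083     ]
side bar resid [1.71442786 1.26402453 1.19757395 1.31643528]
(array([ 0.08852767, -0.48315151, -0.11085709]), array([0.02463757, 0.00227848, 0.07771903]))
```

```bash
sed -i 's/^P=.*/P=np.array([.5522,.0222,.185])/' h.py
python3 - <<'E'
from h import *
print(mix(P)[0][:,2], delta(.642,.03))
E
```

```text
[-0.49146813 -0.09197327  0.8660254 ] (array([ 3.51800196,  0.22599081, -6.17303492]), array([0.02093714, 0.00169765, 0.07605889]))
```

```bash
python3 -m crank '[[6,0,-0.42,0,0.021,0.002,0.076],[6,1.2,0.22,-2.06,0,0,0],[6,1.2,0.22,-2.06,0,0,0],[6,1.1,0.2,-2.05,0,0,0],[6,0,0,0,0,0,0],[6,0,0,0,0,0,0]]'
python3 - <<'E'
from h import *
s=r.get_obs(); print(delta(.642,.03),s["joint_pos"]); w=s["tool_pos"],s["tool_rot"]
im=eyes.capture("wrist"); cv2.imwrite("pics/w2.png",im)
for th in (.642,): 
    q=projw(bar(P,th),*w)[[0,1,3,2]]; print(q); cv2.polylines(im,[np.int32(q)],True,(0,255,0),1)
cv2.imwrite("pics/w2o.png",im)
E
```

```text
clock: 2.9
tool_pos: [0.4884, 0.0101, 0.2417]
tool_rot: [0.219, 0.941, 0.104, 0.238]
ft_force: [-0.6, -0.4, -0.3]
grip_width: 0.0603
finger_force: 0.0
(array([-0.0122309 ,  0.01734078, -0.11438922]), array([ 0.00027042,  0.00116065, -0.00027872])) [-0.37133025 -0.55544034  2.26835759  0.32040426  0.9957834  -1.60152525]
[[331.61178548 286.33994468]
 [308.00282883 286.31874773]
 [307.01644619 159.83766796]
 [333.18506548 159.86622467]]
```

View pics/w2o.png

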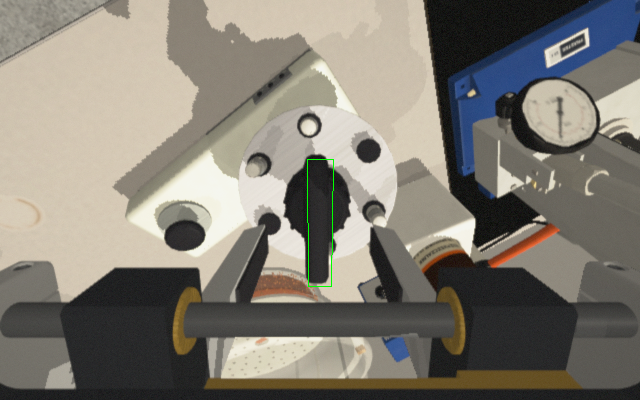

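The bar lies centred between the fingers and parallel to them, from (320,158) to (318,283), within 2 px of the model. I'll descend and close gently.

```bash
python3 -m crank '[[6,1.1,0.2,-1.95,0,0,0],[6,1.1,0.2,-1.95,0,0,0],[5,0,0,0,0,0,0],[3.5,0,0,0,0,0,0],[2.5,0,0,0,0,0,0],[2,0,0,0,0,0,0],[1.5,0,0,0,0,0,0],[1.2,0,0,0,0,0,0],[1.0,0,0,0,0,0,0]]' 8
python3 - <<'E'
from h import *
s=r.get_obs(); print(delta(.642,-.014)); Q=R.from_quat(s["tool_rot"]).inv(); print("tool F",Q.apply(s["ft_force"]),"T",Q.apply(s["torque"]))
E
```

```text
clock: 4.08
tool_pos: [0.5099, 0.0135, 0.2019]
tool_rot: [0.217, 0.941, 0.102, 0.237]
ft_force: [-6.8, -7.4, 2.6]
grip_width: 0.0159
finger_force: 8.0
(array([-0.00076731,  0.08131332,  0.06244003]), array([ 0.00424792, -0.00074247, -0.00198792]))
tool F [ 0.93225051 -8.2143534  -6.24798038] T [ 1.52681853  0.23150336 -0.02126976]
```

```bash
cat >> h.py <<'E'
def st():
    s=r.get_obs(); Q=R.from_quat(s["tool_rot"]); print("F",Q.inv().apply(s["ft_force"]).round(1),"T",Q.inv().apply(s["torque"]).round(2),"w",s["grip_width"].round(4),"ff",round(s["finger_force"],1),"j",s["joint_pos"].round(2))
    H,o,_=mix(P); d=s["tool_pos"]-o; h=H[:,2]; M=Q.as_matrix(); print("TCP above disc mm",(d@h*1e3).round(1),"off-axis in tool xy mm",(M[:,:2].T@(d-h*(d@h))*1e3).round(1),"z",M[:,2].round(3),"toolx",M[:,0].round(3),"tooly",M[:,1].round(3),"t",s["clock"])
    b=np.cross(M[:,1],M[:,2]); print("th",-np.arctan2(b@H[:,1],b@H[:,0])%(2*np.pi))
E
python3 -c "from h import *; st()"
```

```text
Traceback (most recent call last):
  File "h.py", line 28, in st
    s=r.get_obs(); Q=R.from_quat(s["tool_rot"]); print("F",Q.inv().apply(s["ft_force"]).round(1),"T",Q.inv().apply(s["torque"]).round(2),"w",s["grip_width"].round(4),"ff",round(s["finger_force"],1),"j",s["joint_pos"].round(2))
                                                                                                                                             ^^^^^^^^^^^^^^^^^^^^^
AttributeError: 'float' object has no attribute 'round'
```

```bash
sed -i 's/s\["grip_width"\].round(4)/round(s["grip_width"],4)/' h.py
python3 -c "from h import *; st()"
```

```text
F [ 0.9 -8.2 -6.2] T [ 1.53  0.23 -0.02] w 0.0159 ff 8.0 j [-0.34 -0.44  2.27  0.33  0.88 -1.61]
TCP above disc mm 85.5 off-axis in tool xy mm [-0.1 -0.9] z [ 0.491  0.089 -0.867] toolx [-0.793  0.458 -0.402] tooly [0.361 0.885 0.295] t 4.075
th 3.779851219360056
```

```bash
python3 -m crank '[[1.0,-0.04,-0.09,-0.03,0,0,0],[1.0,0,0,0,0,0,0]]'; python3 -c "from h import *; st()"
```

```text
clock: 4.32
tool_pos: [0.5099, 0.0133, 0.2018]
tool_rot: [0.218, 0.941, 0.103, 0.237]
ft_force: [-4.3, -4.4, 1.8]
grip_width: 0.0161
finger_force: 8.0
F [ 0.7 -4.9 -4. ] T [ 0.88  0.2  -0.06] w 0.0161 ff 8.0 j [-0.34 -0.44  2.27  0.33  0.88 -1.61]
TCP above disc mm 85.6 off-axis in tool xy mm [-0.1 -1.1] z [ 0.492  0.091 -0.866] toolx [-0.793  0.459 -0.402] tooly [0.361 0.884 0.298] t 4.325
th 3.780900656870786
```

```bash
python3 -m crank '[[1.0,-0.05,-0.13,-0.04,0,0,0],[1.0,0,0,0,0,0,0],[1.0,0.04,0.01,-0.08,-0.046,-0.009,0.081],[1.0,0.0,0.0,0,-0.046,-0.009,0.081],[1.0,0,0,0,0,0,0]]'; python3 -c "from h import *; st()"
```

```text
clock: 4.95
tool_pos: [0.5103, 0.0131, 0.2015]
tool_rot: [0.129, 0.957, 0.082, 0.247]
ft_force: [-5.1, 1.5, 7.0]
grip_width: 0.0164
finger_force: 7.8
F [ 1.6  1.9 -8.4] T [-0.25  0.26  0.03] w 0.0164 ff 7.8 j [-0.34 -0.44  2.27  0.34  0.87 -1.81]
TCP above disc mm 85.1 off-axis in tool xy mm [-0.2 -1.2] z [ 0.493  0.093 -0.865] toolx [-0.845  0.287 -0.451] tooly [0.206 0.953 0.22 ] t 4.95
th 3.5940121063855717
```

```bash
python3 -m crank '[[1.0,0,0,0,-0.059,-0.011,0.104],[1.0,0,0,0,-0.059,-0.011,0.104],[1.0,0,0,0,-0.049,-0.009,0.087],[1.0,0,0,0,0,0,0]]'; python3 -c "from h import *; st()"
```

```text
clock: 5.45
tool_pos: [0.5102, 0.0137, 0.2006]
tool_rot: [-0.035, 0.965, 0.04, 0.257]
ft_force: [3.0, 5.3, -0.5]
grip_width: 0.0161
finger_force: 8.0
F [-2.6  5.   2.4] T [-0.88 -0.61 -0.05] w 0.0161 ff 8.0 j [-0.34 -0.44  2.27  0.34  0.87 -2.15]
TCP above disc mm 84.3 off-axis in tool xy mm [ 0.7 -0.7] z [ 0.492  0.095 -0.865] toolx [-0.866 -0.046 -0.498] tooly [-0.087  0.994  0.06 ] t 5.45
th 3.255904789474153
```

Tool Fz has flipped to +2.4 N, the nut's own weight, so the lugs are over the gap. I'll turn to the middle of the gap, release so the nut drops, follow it 10 mm down and regrip.

```bash
python3 -m crank '[[1.0,0.0,0.1,0,-0.044,-0.008,0.078],[1.0,0,0,0,0,0,0],[3.0,0,0,0,0,0,0],[3.0,0,0,0,0,0,0],[3.0,0,0,0,0,0,0]]'; python3 -c "
from h import *; st()
cv2.imwrite('pics/s3.png',cv2.resize(eyes.capture('side')[150:270,240:400],None,fx=4,fy=4,interpolation=2))"
```

```text
clock: 6.08
tool_pos: [0.5095, 0.0139, 0.2]
tool_rot: [-0.078, 0.963, 0.028, 0.257]
ft_force: [-0.3, -0.2, 0.8]
grip_width: 0.0301
finger_force: 0.0
F [-0.2 -0.1 -0.8] T [-0.05  0.07 -0.02] w 0.0301 ff 0.0 j [-0.34 -0.44  2.27  0.33  0.88 -2.23]
TCP above disc mm 84.0 off-axis in tool xy mm [ 1.6 -0.3] z [ 0.49   0.094 -0.866] toolx [-0.856 -0.136 -0.499] tooly [-0.165  0.986  0.013] t 6.075
th 3.164914108788084
```

View pics/s3.png

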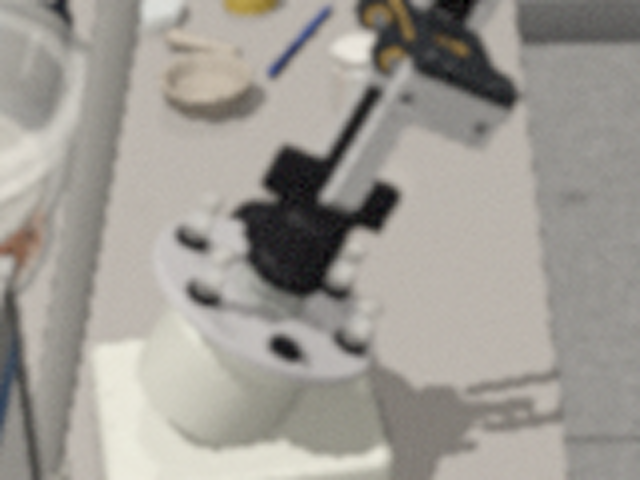

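The bar's visible corners are about (285,148), (398,188) and (383,225) in the crop, with the fingers astride it. I'll compare them with the model for the dropped and undropped nut.

```bash
python3 -c "
from h import *
for d in(.1,.09): print(d,((proj('side',bar(P,.02,d))-[239.5,149.5])*4).round().tolist())"
```

```text
0.1 [[289.0, 138.0], [285.0, 124.0], [412.0, 185.0], [407.0, 172.0], [263.0, 182.0], [260.0, 168.0], [385.0, 228.0], [381.0, 214.0]]
0.09 [[281.0, 151.0], [278.0, 137.0], [404.0, 198.0], [399.0, 184.0], [255.0, 195.0], [252.0, 181.0], [377.0, 240.0], [373.0, 226.0]]
```

```bash
python3 -m crank '[[3.0,0.25,0.05,-0.44,0,0,0],[3.0,0.24,0.05,-0.43,0,0,0],[3,0,0,0,0,0,0],[2,0,0,0,0,0,0],[1.5,0,0,0,0,0,0],[1.2,0,0,0,0,0,0],[1,0,0,0,0,0,0],[1,0,0,0,0,0,0]]'; python3 -c "from h import *; st()"
```

```text
clock: 7.12
tool_pos: [0.5147, 0.0149, 0.1917]
tool_rot: [-0.078, 0.963, 0.028, 0.257]
ft_force: [-0.0, -0.6, 0.7]
grip_width: 0.0158
finger_force: 8.0
F [-0.3 -0.6 -0.7] T [-0.06  0.1   0.09] w 0.0158 ff 8.0 j [-0.33 -0.41  2.27  0.34  0.85 -2.24]
TCP above disc mm 74.3 off-axis in tool xy mm [ 1.2 -0.3] z [ 0.491  0.094 -0.866] toolx [-0.855 -0.137 -0.5  ] tooly [-0.165  0.986  0.013] t 7.125
th 3.16439760094338
```

No contact on descending, so the nut has dropped, and it is now gripped and centred. Next I turn forward while following the pitch.

```bash
python3 -m crank '[[1,0.07,0.01,0.04,0,0,0],[1,0.037,0.007,-0.065,0.077,0.0145,-0.136],[1,0.037,0.007,-0.065,0.077,0.0145,-0.136],[1,0.037,0.007,-0.065,0.077,0.0145,-0.136],[1,0.037,0.007,-0.065,0.077,0.0145,-0.136],[1,0.037,0.007,-0.065,0.077,0.0145,-0.136],[1,0,0,0,0,0,0]]' 10; python3 -c "from h import *; st()"
```

```text
clock: 8.0
tool_pos: [0.5167, 0.015, 0.1883]
tool_rot: [0.296, 0.92, 0.123, 0.227]
ft_force: [-3.8, -3.0, 1.1]
grip_width: 0.0165
finger_force: 10.0
F [ 0.5 -3.9 -3.1] T [0.85 0.35 0.15] w 0.0165 ff 10.0 j [-0.33 -0.4   2.26  0.34  0.84 -1.45]
TCP above disc mm 70.3 off-axis in tool xy mm [ 0.4 -1.2] z [ 0.49   0.092 -0.867] toolx [-0.722  0.6   -0.344] tooly [0.489 0.794 0.361] t 8.0
th 3.9496627021756026
```

```bash
python3 -m crank '[[1,-0.06,-0.09,-0.04,0,0,0],[1,0.037,0.007,-0.065,0.077,0.0145,-0.136],[1,0.037,0.007,-0.065,0.077,0.0145,-0.136],[1,0.037,0.007,-0.065,0.077,0.0145,-0.136],[1,0.037,0.007,-0.065,0.077,0.0145,-0.136],[1,0.037,0.007,-0.065,0.077,0.0145,-0.136],[1,0,0,0,0,0,0]]' 10; python3 -c "from h import *; st()"
```

```text
clock: 8.88
tool_pos: [0.5182, 0.015, 0.1848]
tool_rot: [0.624, 0.737, 0.201, 0.163]
ft_force: [-3.3, -0.7, 2.2]
grip_width: 0.0158
finger_force: 10.0
F [-0.1 -1.9 -3.6] T [0.58 0.05 0.17] w 0.0158 ff 10.0 j [-0.33 -0.39  2.26  0.34  0.83 -0.67]
TCP above disc mm 66.6 off-axis in tool xy mm [-0.9 -1.7] z [ 0.491  0.092 -0.866] toolx [-0.167  0.986  0.01 ] tooly [0.855 0.14  0.499] t 8.875
th 4.732199140891548
```

```bash
python3 -m crank '[[1,-0.05,-0.01,-0.03,0,0,0],[1,0.037,0.007,-0.065,0.077,0.0145,-0.136],[1,0.037,0.007,-0.065,0.077,0.0145,-0.136],[1,0.037,0.007,-0.065,0.077,0.0145,-0.136],[1,0.037,0.007,-0.065,0.077,0.0145,-0.136],[1,0.037,0.007,-0.065,0.077,0.0145,-0.136],[1,0,0,0,0,0,0]]' 10; python3 -c "from h import *; st()"
```

```text
clock: 9.75
tool_pos: [0.5196, 0.0154, 0.1814]
tool_rot: [0.859, 0.443, 0.248, 0.074]
ft_force: [-3.3, 0.6, 2.5]
grip_width: 0.0158
finger_force: 10.0
F [-0.2 -1.9 -3.7] T [ 0.74 -0.17  0.1 ] w 0.0158 ff 10.0 j [-0.33 -0.38  2.26  0.34  0.82  0.11]
TCP above disc mm 62.8 off-axis in tool xy mm [-2. -1.] z [ 0.491  0.092 -0.866] toolx [0.485 0.797 0.359] tooly [ 0.724 -0.597  0.347] t 9.75
th 5.5158859253785035
```

```bash
python3 -m crank '[[1,-0.03,0.03,-0.02,0,0,0],[1,0.037,0.007,-0.065,0.077,0.0145,-0.136],[1,0.037,0.007,-0.065,0.077,0.0145,-0.136],[1,0.037,0.007,-0.065,0.077,0.0145,-0.136],[1,0,0,0,0,0,0]]' 25; python3 -c "from h import *; st()"
python3 -m crank '[[1,0.02,0.003,-0.03,0.077,0.0145,-0.136],[1,0,0,0,0.077,0.0145,-0.136],[1,0,0,0,0,0,0]]' 25; python3 -c "from h import *; st()"
```

```text
clock: 10.38
tool_pos: [0.5206, 0.0159, 0.1793]
tool_rot: [0.938, 0.23, 0.258, 0.014]
ft_force: [-3.6, 0.7, 2.2]
grip_width: 0.0161
finger_force: 25.0
F [-1.4 -1.9 -3.6] T [ 0.81 -0.3   0.16] w 0.0161 ff 25.0 j [-0.32 -0.37  2.26  0.34  0.81  0.58]
TCP above disc mm 60.6 off-axis in tool xy mm [-2.3 -0.3] z [ 0.49   0.092 -0.867] toolx [0.761 0.44  0.477] tooly [ 0.425 -0.893  0.146] t 10.375
th 5.9865306314853575
clock: 10.75
tool_pos: [0.5206, 0.016, 0.1791]
tool_rot: [0.963, 0.082, 0.257, -0.026]
ft_force: [-5.1, 2.2, 2.7]
grip_width: 0.0161
finger_force: 25.0
F [-2.7 -3.1 -4.7] T [ 0.89 -0.58  0.09] w 0.0161 ff 25.0 j [-0.32 -0.37  2.26  0.34  0.81  0.9 ]
TCP above disc mm 60.3 off-axis in tool xy mm [-2.3  0.3] z [ 0.49   0.092 -0.867] toolx [0.855 0.144 0.498] tooly [ 0.171 -0.985 -0.008] t 10.75
th 0.015669183709155286
```

```bash
python3 -m crank '[[1,0,0,0,0.059,0.011,-0.104],[1,0,0,0,0.059,0.011,-0.104],[1,0,0,0,0,0,0]]' 40; python3 -c "from h import *; st()"
```

```text
clock: 11.12
tool_pos: [0.5207, 0.0161, 0.1791]
tool_rot: [0.966, -0.034, 0.252, -0.057]
ft_force: [-4.3, 3.5, 3.9]
grip_width: 0.0158
finger_force: 40.0
F [-2.2 -3.8 -5.2] T [ 0.9  -0.83  0.05] w 0.0158 ff 40.0 j [-0.32 -0.37  2.26  0.34  0.81  1.14]
TCP above disc mm 60.3 off-axis in tool xy mm [-2.1  0.8] z [ 0.49   0.093 -0.867] toolx [ 0.871 -0.094  0.482] tooly [-0.037 -0.991 -0.127] t 11.125
th 0.25538952413418503
```

```bash
python3 -m crank '[[1,0,0,0,0.049,0.009,-0.087],[1,0,0,0,0,0,0]]' 40; python3 -c "from h import *; st()";  python3 -m crank '[[1,0,0,0,0.049,0.009,-0.087],[1,0,0,0,0,0,0]]' 40; python3 -c "from h import *; st()"
```

```text
clock: 11.38
tool_pos: [0.5207, 0.0161, 0.1791]
tool_rot: [0.963, -0.081, 0.249, -0.069]
ft_force: [-3.4, 3.2, 3.2]
grip_width: 0.0159
finger_force: 40.6
F [-2.1 -3.3 -4.2] T [ 0.88 -0.71 -0.71] w 0.0159 ff 40.6 j [-0.32 -0.37  2.26  0.34  0.81  1.23]
TCP above disc mm 60.3 off-axis in tool xy mm [-2.1  1. ] z [ 0.49   0.092 -0.867] toolx [ 0.863 -0.19   0.468] tooly [-0.121 -0.978 -0.172] t 11.375
th 0.35242806318243214
clock: 11.62
tool_pos: [0.5207, 0.016, 0.1792]
tool_rot: [0.958, -0.128, 0.245, -0.08]
ft_force: [-3.4, 4.0, 3.0]
grip_width: 0.0167
finger_force: 43.2
F [-2.7 -3.7 -3.9] T [ 0.78 -0.81 -1.02] w 0.0167 ff 43.2 j [-0.32 -0.37  2.26  0.34  0.81  1.33]
TCP above disc mm 60.4 off-axis in tool xy mm [-1.9  1.2] z [ 0.49   0.091 -0.867] toolx [ 0.847 -0.285  0.449] tooly [-0.206 -0.954 -0.217] t 11.625
th 0.4513481943774589
```

Torque has reached -1.0 N m and the fingers are starting to slip on the bar, so the nut is tight. I'll release and retreat along the axis.

```bash
python3 -m crank '[[2.5,0,0,0,0,0,0],[5,0,0,0,0,0,0],[5,0,0,0,0,0,0],[5,0,0,0,0,0,0],[5,-1.5,-0.28,2.6,0,0,0],[5,-2,-0.37,3.5,0,0,0],[5,-2,-0.37,3.5,0,0,0],[4,0,0,0,0,0,0]]' 10
python3 - <<'E'
from h import *; st()
s=r.get_obs(); w=s["tool_pos"],s["tool_rot"]; im=eyes.capture("wrist")
q=projw(bar(P,3.4,.076),*w)[[0,1,3,2]]; cv2.polylines(im,[np.int32(q)],True,(0,255,0),1)
im2=eyes.capture("side")
cv2.imwrite("pics/n4.png",np.hstack([cv2.resize(im[80:280,220:420],(500,500),interpolation=2),cv2.resize(im2[170:270,260:320],(300,500),interpolation=2)]))
print(((proj('side',bar(P,3.4,.076))-[259.5,169.5])*5+[500,0]).round().tolist())
Q=R.from_matrix(np.array([[0,1,0],[1,0,0],[0,0,-1.]])); rv=(Q*R.from_quat(w[1]).inv()).as_rotvec()
print("dpos to 12cm above plunger",(np.array([.5647,-.1382,.203])-w[0])*100,"rv",rv,np.linalg.norm(rv))
E
```

```text
clock: 12.62
tool_pos: [0.4668, 0.0045, 0.2789]
tool_rot: [0.956, -0.133, 0.249, -0.08]
ft_force: [0.0, -0.8, -0.0]
grip_width: 0.0431
finger_force: 0.0
F [ 0.3  0.8 -0. ] T [-0.08 -0.25  0.05] w 0.0431 ff 0.0 j [-0.41 -0.66  2.26  0.32  1.11  1.36]
TCP above disc mm 174.3 off-axis in tool xy mm [0.7 1.5] z [ 0.497  0.088 -0.863] toolx [ 0.841 -0.294  0.454] tooly [-0.214 -0.952 -0.22 ] t 12.625
th 0.4595245673885249
[[890.0, 164.0], [889.0, 179.0], [737.0, 86.0], [734.0, 100.0], [858.0, 216.0], [856.0, 231.0], [705.0, 140.0], [702.0, 154.0]]
dpos to 12cm above plunger [  9.7875229  -14.2695112   -7.58958096] rv [-0.54333983  0.27781582  1.79801431] 1.898750971675542
```

View pics/n4.png

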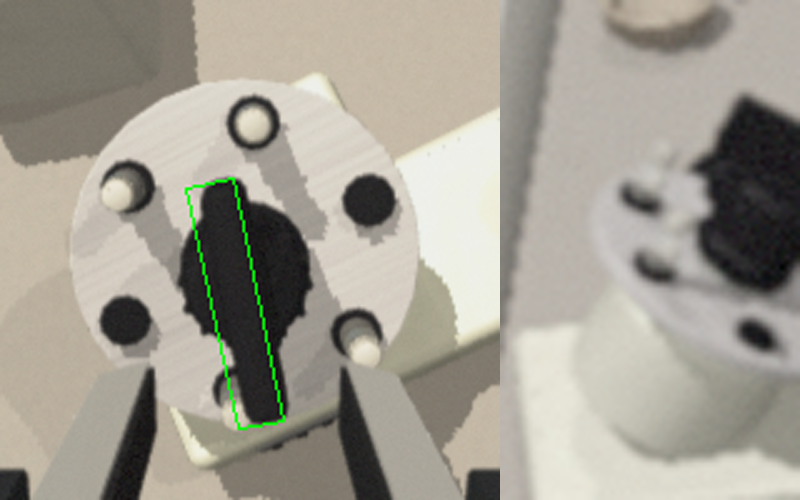

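The bar lies at about 3.44 rad by the picture, from (222,182) to (263,420), and the hub is down on the disc in the side crop, so the nut is home. Now the plunger.

```bash
python3 -m crank '[[2,0.8,-1.2,1,-0.0453,0.0232,0.1498],[0,0.8,-1.2,0,-0.0453,0.0232,0.1498],[0,0.8,-1.2,0,-0.0453,0.0232,0.1498],[0,0.8,-1.2,0,-0.0453,0.0232,0.1498],[0,0.8,-1.2,0,-0.0453,0.0232,0.1498],[0,0.8,-1.2,0,-0.0453,0.0232,0.1498],[0,0.8,-1.2,0,-0.0453,0.0232,0.1498],[0,0.8,-1.2,0,-0.0453,0.0232,0.1498],[0,0.8,-1.2,0,-0.0453,0.0232,0.1498],[0,0.8,-1.2,0,-0.0453,0.0232,0.1498]]' 20
python3 -m crank '[[0,0.9,-1.2,-2,-0.0453,0.0232,0.1498],[0,0.9,-1.1,-3,-0.0453,0.0232,0.1498],[0,0,0,-3,0,0,0],[0,0,0,0,0,0,0],[0,0,0,0,0,0,0]]'
python3 - <<'E'
from h import *; st()
s=r.get_obs(); w=s["tool_pos"],s["tool_rot"]; im=eyes.capture("wrist"); pl=np.array([.5647,-.1382,.083]); print((pl-w[0])*100)
a=np.arange(0,6.3,.1); q=projw(pl+.022*np.c_[np.cos(a),np.sin(a),0*a],*w); cv2.polylines(im,[np.int32(q)],True,(0,255,0),1); cv2.imwrite("pics/p5.png",im)
E
```

```text
clock: 13.98
tool_pos: [0.5459, -0.1145, 0.2819]
tool_rot: [0.803, 0.594, 0.043, -0.015]
ft_force: [0.1, 0.5, 0.4]
grip_width: 0.0008
finger_force: 0.0
clock: 14.6
tool_pos: [0.564, -0.1374, 0.2049]
tool_rot: [0.708, 0.707, -0.003, 0.002]
ft_force: [-0.2, 0.4, 0.4]
grip_width: 0.0005
finger_force: 0.0
F [ 0.4 -0.2 -0.4] T [-0.13 -0.02 -0.02] w 0.0005 ff 0.0 j [-0.43  0.08  1.74 -0.01  1.32 -0.43]
TCP above disc mm 75.4 off-axis in tool xy mm [-152.7   49.1] z [-0.002 -0.008 -1.   ] toolx [ 0.002  1.    -0.008] tooly [ 1.    -0.002 -0.002] t 14.6
th 4.87044786213193
[  0.06724499  -0.07525926 -12.18617228]
```

View pics/p5.png

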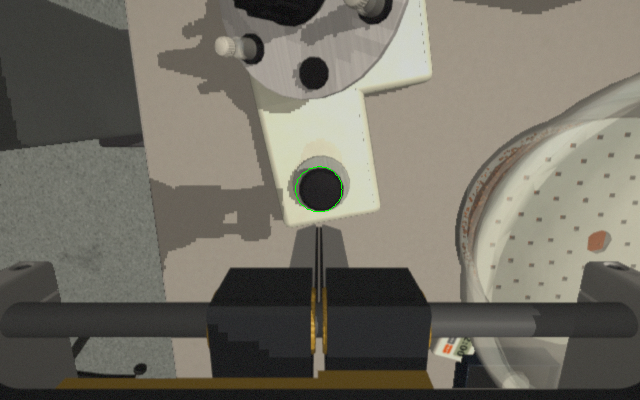

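The modelled plunger circle falls exactly on the black head at (320,189). I'll descend and press.

```bash
python3 -m crank '[[0,0.07,-0.08,-5,0,0,0],[0,0,0,-5,0,0,0],[0,0,0,-1.5,0,0,0],[0,0,0,-0.6,0,0,0],[0,0,0,-0.4,0,0,0],[0,0,0,-0.4,0,0,0],[0,0,0,-0.4,0,0,0],[0,0,0,0,0,0,0]]'; python3 -c "from h import *; st()"
```

```text
clock: 15.65
tool_pos: [0.5659, -0.139, 0.0733]
tool_rot: [0.708, 0.706, -0.003, 0.004]
ft_force: [1.2, -0.2, 5.6]
grip_width: 0.0002
finger_force: 2.7
F [-0.2  1.2 -5.6] T [-0.28 -0.07 -0.04] w 0.0002 ff 2.7 j [-0.43  0.24  1.82 -0.01  1.07 -0.43]
TCP above disc mm -39.3 off-axis in tool xy mm [-164.6   -5.3] z [ 0.002 -0.01  -1.   ] toolx [ 0.002  1.    -0.01 ] tooly [ 1.    -0.002  0.002] t 15.65
th 4.869852936596875
```

```bash
python3 -m crank '[[0,0,0,-0.3,0,0,0],[0,0,0,-0.2,0,0,0],[0,0,0,-0.2,0,0,0],[0,0,0,0,0,0,0],[0,0,0,0,0,0,0]]'; python3 -c "from h import *; st()"
```

```text
clock: 16.27
tool_pos: [0.5663, -0.1392, 0.0706]
tool_rot: [0.708, 0.707, -0.003, 0.004]
ft_force: [-10.5, 3.6, 28.5]
grip_width: 0.0002
finger_force: 14.8
F [  3.3 -10.5 -28.5] T [1.95 0.75 0.  ] w 0.0002 ff 14.8 j [-0.43  0.25  1.82 -0.01  1.07 -0.43]
TCP above disc mm -41.8 off-axis in tool xy mm [-165.    -6.2] z [ 0.001 -0.01  -1.   ] toolx [ 0.001  1.    -0.01 ] tooly [ 1.    -0.001  0.001] t 16.275
th 4.86925724790176
```

At 28 N and z = 0.0706 the plunger is on its stop. I'll raise the tool straight up and check the scene.

```bash
python3 -m crank '[[0,0,0,1,0,0,0],[0,0,0,1.5,0,0,0],[0,0,0,4,0,0,0],[0,0,0,5,0,0,0],[0,0,0,5,0,0,0],[0,-1,-2,4,0,0,0],[0,-3,-5,1,0,0,0],[0,-3,-5,0,0,0,0],[0,-3,-5,0,0,0,0],[0,0,0,0,0,0,0]]'
python3 - <<'E'
from h import *; st()
t=eyes.capture("top"); s=eyes.capture("side"); a=cv2.imread("pics/side0.png"); b=cv2.imread("pics/top0.png")
f=lambda i,x,y,w,h:cv2.resize(i[y:y+h,x:x+w],(400,300),interpolation=2)
cv2.imwrite("pics/end.png",np.vstack([np.hstack([f(b,210,140,240,120),f(t,210,140,240,120)]),np.hstack([f(a,250,140,140,105),f(s,250,140,140,105)])]))
E
```

```text
clock: 17.52
tool_pos: [0.4624, -0.3106, 0.2794]
tool_rot: [0.71, 0.705, -0.003, 0.002]
ft_force: [0.7, 0.3, -0.3]
grip_width: 0.0006
finger_force: 0.0
F [0.3 0.7 0.3] T [-0.11 -0.03  0.04] w 0.0006 ff 0.0 j [-0.79 -0.03  1.72 -0.01  1.45 -0.78]
TCP above disc mm 205.9 off-axis in tool xy mm [-313.6   13.7] z [-0.003 -0.007 -1.   ] toolx [ 0.007  1.    -0.007] tooly [ 1.    -0.007 -0.003] t 17.525
th 4.875827933609677
```

View pics/end.png

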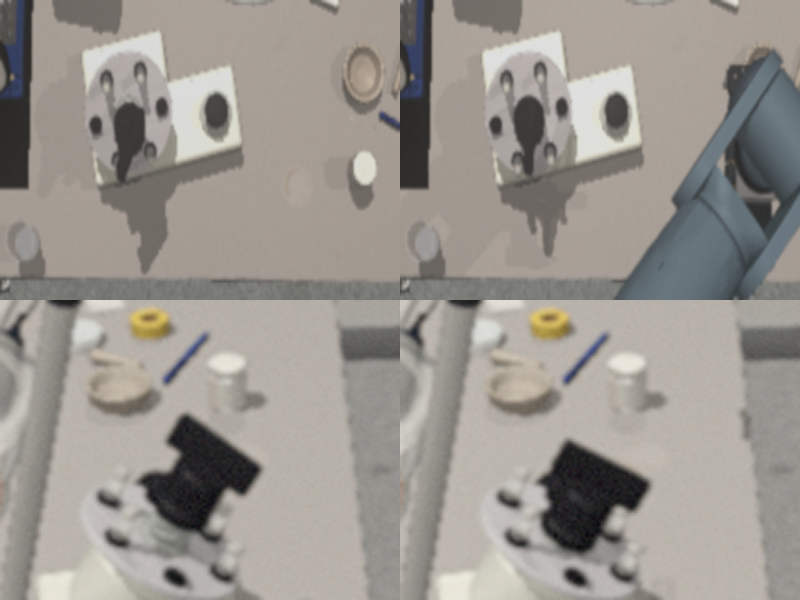

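The hub now sits on the disc, its gap gone compared with the first picture. The plunger is up, and the mortar, jar and beaker haven't moved.

```bash
python3 -c "from workcell import r; print(r.finish_job())"
```

```text
the job is handed in; nothing more can be done
None
```

The nut dropped into its thread and is tight on the disc, the plunger went to its stop and was released, the mortar, jar and beaker are where they were, and the job was handed in at about 17.6 s on the robot's clock.

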